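Clip the missing label holder onto the craft shelf and hold it home

ROBOT

A 6-joint arm with a two-finger parallel gripper is mounted at the origin on the work surface. World frame = base frame: x ahead of the robot, y to its left, z up, the work surface at z = 0. Lengths are in m, angles in rad, forces in N, time in s.
With the tool pointing down it reaches from about 0.325 to 0.85 m from the base axis. Payload 4.4 kg.
Tool frame: the origin (TCP) lies at the very end of the fingers, on their centre line; the grasp point (between the pads) lies 19 mm behind it; z points along the fingers, y is the line along which they close (so a half turn about z gives the same grasp; the last joint's range is limited). The gripper opens to 94 mm and grips with 3 to 60 N. Pads are 16 mm wide; open, the fingers measure 119 mm over their backs; the gripper's body (75 mm by 177 mm) begins 78 mm behind the grasp point.
Start: joints at [1.159, 0.207, 1.542, -0, 1.393, -0.15], TCP at [0.149, 0.555, 0.205] pointing down, gripper open.
Joint ranges: [-2.73, 2.73], [-0.86, 2.22], [0.23, 2.46], [-1.11, 4.25], [0.08, 2.63], [-2.82, 2.82]. Speed limits (rad/s): [2.79, 2.79, 3.14, 3.14, 3.14, 3.14].

INTERFACE

Orientations are given as a unit quaternion [x, y, z, w].
In Python, from plant import bot gives the robot as it stands. The module is installed in compiled form; this text tells all that it offers.
- The arm moves only by the tool jog_arm, never from a script. Its argument "targets" is a list of rows, each an object with "slide": the shift along the tool's x, y, z each as a share of 0.25 m, from -1 to 1, a list of three; "rotation": the turn, a rotation vector about the tool's x, y, z each as a share of 60 degrees, from -1 to 1, a list of three; "fingers": the closure, from 0 (fully open) to 1 (shut). A call has 1 to 12 rows; each row is the pose to reach, as a shift and turn from the pose commanded when the call began, along the tool's axes at that moment; what a row does not reach only later rows make up. A row lasts 1/8 s, in which the tool goes at most 62.5 mm and 10.7 degrees, less where a joint would pass 70% of its speed; a pose out of reach is approached as far as the arm can. A call with a number of a shift or a turn outside -1 to 1 is refused whole. A call with a gripper value outside its range is refused whole. The fingers move at their own pace and stop on an object; the grip force is fixed at half the most. Time passes only in rows, so rows that repeat a pose let the fingers close. It gives the time, the measured TCP pose, the force, the opening and the grip force at its end, in the units of the state.
- bot.state(): the state, without advancing time (a new reading comes with each control period).
- bot.snapshot(name): name is "scene" or "top" or "wrist"; returns (picture, depth): 384x512x3 uint8, red, green, blue; 384x512 float32, m along the optical axis (not along the pixel's ray), 0 where there is no reading.
- bot.calibration(name): a dict with "intrinsics" (3x3 intrinsics, pixels), "extrinsics" (4x4, takes a point from camera to world coordinates). Camera axes: x right, y up, looking along -z (the intrinsics and any distortion apply to the point x, -y, -z); pixel columns grow to the right and rows downward; lengths in m; the calibration is good to about 2 mm. A picture is of the moment at which its call begins: read the wrist's pose just before it. calibration takes no time and is no camera call; for the wrist camera it gives the pose at the moment of the call.
- bot.job_done(): hands the job in; it is judged then, once.
The state is a dict: "clock": time; "joints": joint angles; "qd": joint speeds; "effort": joint torques, N m; "tool_pos": TCP position; "tool_rot": TCP orientation; "wrist_force": force on the tool from outside, world axes, zero at the start; "ft_torque": the same for the moment, N m; "width": opening from 0.0 (shut) to 1.0 (fully open); "gripper_force": force on a finger pad.
Only numpy, scipy, OpenCV 4.12 (cv2) and the standard library are available. Lean on these libraries where they do the work, as an engineer would, in place of code of your own. Each camera call takes 0.05 s, during which the arm holds its last target. There are 200 camera calls.

TASK

Lift the spare label holder up and off the hook of its little stand and clip it into the one empty place on the front lip of the supply shelf: card face to the front like its two neighbours, metal tongue down behind the lip. Push it fully home by feel against the springy strip in there, gently, and finish while still pressing it home: do not let go, as it springs back up. Leave the mug, the glue bottle and the glue stick where they are.

Things in the scene. Friction and masses are not known exactly. Their poses are not given: they have to be found in the camera images.
- holder: Loose J-shaped label holder (side view), white plastic, 60 g. Bridge 18 (x) x 56 (y) x 6 (z) mm; at its front (-x) edge a 4 mm card plate, 56 wide, hangs 45 mm down; behind it a slot 10 mm wide, open below, then the steel tongue; grip tab on top. Origin: centre of the slot's roof (underside of the bridge). +x from plate to tongue, z up. Starts hanging, slot over the stand's hook tip.
- holder_tab (a point): Middle of the holder's grip tab, 12 (x) x 30 (y) x 38 (z) mm, that stands in the middle of the bridge: tab from 6 to 44 mm above the holder's origin, this point 25 mm above it. Pinch it across its 12 mm from above. Axes as holder.
- holder_tongue (a point): Middle of the lower end of the holder's steel tongue: 4 (x) x 40 (y) mm, hanging 28 mm down from the bridge's underside, at x = +7 mm in the holder's frame. Axes as holder.
- stand: Fixed dark steel hook stand. Its hook is an upturned flat tip 6 (x) x 32 (y) mm, top edge 140 mm above the table; an arm at 106 mm runs from it in +x to a post at x = 48 mm; nothing rises above the tip. Origin: on the table under the tip; axes about parallel to the hung holder's. The holder must rise over 28 mm for its tongue to clear the tip (45 mm for the plate).
- shelf: Fixed supply shelf, 250 mm wide (y), 170 deep (x). At its front (-x) edge a lip 5 mm thick, top 125 mm above the table; behind it a channel 17 mm wide, then the board, top at 100 mm; 135 mm behind the lip, paint pots up to 137 mm. Origin: on the table under the middle of the lip, +x back into the shelf. Three places on the lip at y = -76, 0, 76 mm: two hold fixed labels, one is empty.
- bay: The empty place. Origin: on the lip's top edge, in the middle of that place; axes as the shelf's (+x back into the shelf, y along the lip, z up). Fully home, the holder's origin and axes coincide with these. Neighbouring labels' edges are 48 mm or more from it along y.
- left_label: A label holder of the loose one's shape and size, fixed in its place on the lip; same origin and axes as holder.
- right_label: Another such fixed one on the lip (left and right are only names: the three places are dealt at random).
- strip (a joint): Springy black strip, 60 (y) x 12 (x) mm, in the channel behind the lip at the empty place only, its face 20 mm below the lip's top. The tongue pushes it down. Value: m down, 0 at rest, 0.008 when the holder is home with its bridge on the lip, which is a hard stop. It resists with 2 N at first, 6 N when home, and pushes the holder up when let go.
- mug: White mug, 84 mm across, 95 mm tall, handle at its +y; origin centre of its underside. Leave alone.
- glue: White glue bottle, 60 mm across, 130 mm tall; origin centre of its underside. Leave alone.
- gluestick: Upright glue stick, 30 mm across, 95 mm tall; origin centre of its underside. Leave alone.
Mind the look-alikes: they are no part of the job. What is shaped like the stand but red is not meant.

How it is judged:
On the way:
1. the holder is lifted clear of the hook in the gripper (z of holder in the frame of stand above 0.168 m and contact force between holder and stand below 0.05 N and contact force between the fingers and holder above 1 N), for 0.1 s.
At the end, for the whole second after the job is handed in: The holder sits upright over the lip in the empty place (5 mm across, 12 mm along, 0.15 rad yaw, 0.12 rad tilt), its bridge within 2.5 mm of the lip, pressing the strip at least 6 mm down with over 3 N, fingers still on it, all still (value of joint strip above 0.006 m and x of holder in the frame of bay between -0.005 and 0.005 m and y of holder in the frame of bay between -0.012 and 0.012 m and z of holder in the frame of bay between -0.003 and 0.0025 m and angle between holder's own z axis and vertical below 0.12 rad and angle between the x axis of holder and the x axis of bay, either way round below 0.15 rad and contact force between holder and bay above 3 N and contact force between the fingers and holder above 1 N and linear speed of holder below 0.02 m/s); the arm keeps its last pose, push and grip.
It fails at once if a bystander (mug, glue bottle, glue stick) is moved more than 20 mm (distance of any of mug, glue, gluestick from where it was at the start of the episode above 0.02 m).
It fails at once if the holder is rammed against the shelf with more than 45 N (contact force between holder and shelf above 45 N).
It also fails if it takes over 35 s, if anything falls off the work surface, if the arm or the gripper's body presses on something with over 40 N, if the wrist force passes 120 N, or if a joint passes its speed limit or range.

## Working session

There is one attempt and no reset: what is moved stays moved. The work goes in short steps, Python scripts to look and compute and a tool call to move; the robot and the scene stay as the last step left them, time stands still between calls to the robot, and variables do not carry over. Pictures are saved under pics/ and viewed, at most 10 in all, crops included, and the job is handed in when it is done.

Besides the shell and the picture viewer there is one more tool, called after "Call:" in YAML: its name, and indented under it one key for each argument. jog_arm: Moves the arm, as the interface text tells. Its arguments: {"type":"object","properties":{"targets":{"type":"array","items":{"type":"object","properties":{"slide":{"type":"array","items":{"type":"number"}},"rotation":{"type":"array","items":{"type":"number"}},"fingers":{"type":"number"}}}}},"required":["targets"]}

```bash
mkdir -p pics; cat > h.py <<'E'
import numpy as np,cv2
from plant import bot
def snap(n,tag):
    c=bot.calibration(n);p,d=bot.snapshot(n)
    cv2.imwrite(f'pics/{tag}.png',p[:,:,::-1]);np.savez(f'pics/{tag}.npz',p=p,d=d,K=c['intrinsics'],T=c['extrinsics'])
    return p,d,np.array(c['intrinsics']),np.array(c['extrinsics'])
def cloud(d,K,T):
    v,u=np.mgrid[:d.shape[0],:d.shape[1]]
    q=np.stack([(u-K[0,2])/K[0,0]*d,-(v-K[1,2])/K[1,1]*d,-d],-1)
    return q@T[:3,:3].T+T[:3,3]
def load(tag):
    z=np.load(f'pics/{tag}.npz');return z['p'],z['d'],z['K'],z['T']
E
python3 - <<'E'
from h import *
for n in('scene','top','wrist'):
    p,d,K,T=snap(n,n+'0');print(n,K.tolist(),T.round(3).tolist(),(d>0).mean())
print(bot.state()); print(bot.calibration('top').keys())
E
```

```text
scene [[486.9535870293328, 0.0, 256.81379672378625], [0.0, 486.9535870293328, 197.35449483635387], [0.0, 0.0, 1.0]] [[-0.521, -0.618, 0.588, 1.28], [0.853, -0.375, 0.363, 0.475], [-0.004, 0.691, 0.723, 1.061], [0.0, 0.0, 0.0, 1.0]] 0.9945017496744791
top [[418.2007837800756, 0.0, 250.7317145171419], [0.0, 418.2007837800756, 181.65256777126763], [0.0, 0.0, 1.0]] [[-0.004, 0.981, -0.192, 0.317], [-1.0, -0.004, 0.002, 0.008], [0.001, 0.192, 0.981, 1.114], [0.0, 0.0, 0.0, 1.0]] 0.9959360758463541
wrist [[285.45935322176285, 0.0, 250.71215755503403], [0.0, 285.45935322176285, 192.6172776255194], [0.0, 0.0, 1.0]] [[0.259, -0.926, -0.276, 0.067], [0.966, 0.248, 0.076, 0.577], [-0.002, -0.286, 0.958, 0.384], [0.0, 0.0, 0.0, 1.0]] 0.9961649576822916
{'clock': 0.15, 'joints': array([ 1.15849754e+00,  2.07259185e-01,  1.54258197e+00, -2.82859153e-05,
        1.39346371e+00, -1.50493443e-01]), 'qd': array([ 0.00060674, -0.00088542, -0.00395738,  0.00157084,  0.00034327,
        0.00021242]), 'effort': array([ 1.06800692e-04, -3.71310997e+01, -2.81810367e+01,  6.99056312e-02,
        3.28280206e-02, -8.46014314e-05]), 'tool_pos': array([0.1485987 , 0.55484838, 0.20455848]), 'tool_rot': array([ 1.30526613e-01,  9.91444436e-01, -8.26301114e-04, -2.24367074e-04]), 'wrist_force': array([ 0.36332318, -0.48266689,  0.32083537]), 'ft_torque': array([0.0407007 , 0.04549665, 0.02700934]), 'gripper_force': 0.0, 'width': 0.9988305606088446}
dict_keys(['intrinsics', 'extrinsics'])
```

View pics/scene0.png

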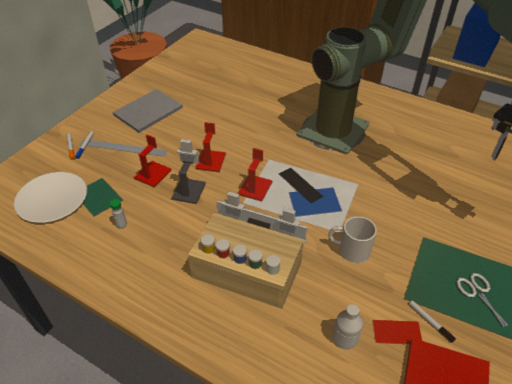

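View pics/top0.png

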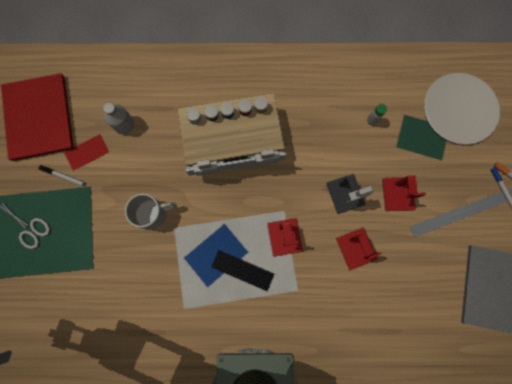

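The scene view shows the dark stand with the white holder at about (187,150), and the shelf lip's empty middle place (dark strip) at about (260,222). In the top view the holder is at (360,193) and the empty place at (238,160), between labels at (205,164) and (268,156). Next I measure both from the depth images of the two views.

```bash
python3 - <<'E'
from h import *
def rect(P,name):
    q=P[:,:2]; r=cv2.minAreaRect((q*1000).astype(np.float32)); print(name,len(P),'med',np.median(P,0).round(4),'rect',np.round(r[0],1),np.round(r[1],1),round(r[2],1),'z',np.percentile(P[:,2],[2,50,98]).round(4))
for n,hb,sb in(('top',(335,175,385,215),(170,90,295,185)),('scene',(170,130,205,205),(185,185,315,300))):
    p,d,K,T=load(n+'0');C=cloud(d,K,T)
    def box(b): return C[b[1]:b[3],b[0]:b[2]].reshape(-1,3),p[b[1]:b[3],b[0]:b[2]].reshape(-1,3).astype(int)
    P,c=box(hb);
    w=(c.min(1)>110)&(c.max(1)-c.min(1)<40)&(P[:,2]>.1)
    rect(P[w],n+' holder white'); rect(P[P[:,2]>.165],n+' tab');
    m=(P[:,2]>.138)&(P[:,2]<.152); rect(P[m],n+' bridge')
    P,c=box(sb)
    print(np.histogram(P[:,2],bins=np.arange(.08,.2,.005)))
    tab=P[:,2]>.150; Q=P[tab]
    for s in(0,1):
        mid=np.median(Q[:,1]); 
        S=Q[(Q[:,1]>(Q[:,1].min()+Q[:,1].max())/2)==bool(s)]; rect(S,n+' label tab%d'%s)
    m=(P[:,2]>.095)&(P[:,2]<.105); rect(P[m],n+' board')
for n,b in(('scene0',(150,120,330,300)),('top0',(170,90,400,220))):
    p=load(n)[0][b[1]:b[3],b[0]:b[2],::-1]; k=3; cv2.imwrite(f'pics/{n}c.png',cv2.resize(p,None,fx=k,fy=k,interpolation=cv2.INTER_CUBIC))
E
```

```text
top holder white 76 med [ 0.4763 -0.2427  0.1807] rect [ 406.  -124.7] [ 17.  319.5] 30.8 z [0.1432 0.1807 0.1865]
top tab 91 med [ 0.4782 -0.2486  0.1823] rect [ 405.3 -125.9] [ 16.6 320.7] 30.4 z [0.1686 0.1823 1.1141]
top bridge 84 med [ 0.4734 -0.2368  0.1455] rect [ 479.  -251.6] [17.5 55.2] 19.1 z [0.1405 0.1455 0.1504]
(array([  45,   61,  169, 3302, 1383,  114,   99,  101,  157,  183,  358,
        441,   19,   17,   15,   10,   25,  106,   12,    0,    0,    0,
          0]), array([0.08 , 0.085, 0.09 , 0.095, 0.1  , 0.105, 0.11 , 0.115, 0.12 ,
       0.125, 0.13 , 0.135, 0.14 , 0.145, 0.15 , 0.155, 0.16 , 0.165,
       0.17 , 0.175, 0.18 , 0.185, 0.19 , 0.195]))
top label tab0 129 med [ 0.5681 -0.0248  0.1686] rect [450.8  -5.9] [ 28.9 267.7] 77.8 z [0.1529 0.1686 1.1141]
top label tab1 82 med [0.5462 0.1172 0.1671] rect [547.9 117.5] [12.  29.5] 11.7 z [0.1521 0.1671 0.1704]
top board 4685 med [0.6385 0.0559 0.0989] rect [639.9  56.5] [181.1 250.3] 9.4 z [0.0954 0.0989 0.1033]
scene holder white 71 med [ 0.4848 -0.2481  0.1471] rect [ 483.8 -252.6] [22.4 55.5] 24.2 z [0.14
[... 209 characters left out ...]
 z [0.1388 0.1453 0.1509]
(array([ 217,  194,  194, 1918, 2165,  236,  193,  192,  194,  189,  273,
        557,   71,   37,   33,   29,   33,   79,   20,    0,    0,    0,
          0]), array([0.08 , 0.085, 0.09 , 0.095, 0.1  , 0.105, 0.11 , 0.115, 0.12 ,
       0.125, 0.13 , 0.135, 0.14 , 0.145, 0.15 , 0.155, 0.16 , 0.165,
       0.17 , 0.175, 0.18 , 0.185, 0.19 , 0.195]))
scene label tab0 194 med [0.5615 0.1032 0.1652] rect [564.5  43. ] [ 17.5 180.8] 9.9 z [0.1516 0.1652 0.1717]
scene label tab1 52 med [1.2802 0.475  1.0608] rect [1280.2  475. ] [0. 0.] 0.0 z [1.0608 1.0608 1.0608]
scene board 4083 med [0.6421 0.0658 0.1001] rect [649.1  56. ] [174.2 251.9] 10.0 z [0.096  0.1001 0.1042]
```

View pics/top0c.png

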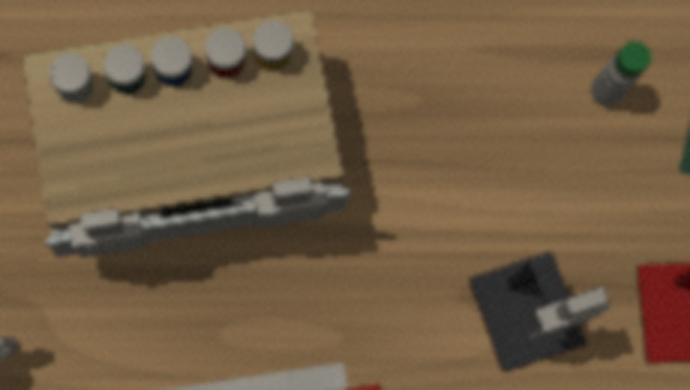

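View pics/scene0c.png

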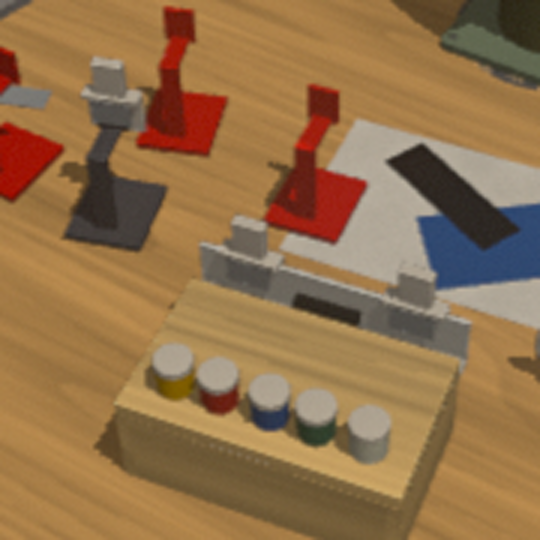

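The crops confirm the layout. The middle place with the dark strip is empty, the shelf yaw is about 9.5°, and the holder is near (0.48, -0.25) with a yaw of about 20° and its post on the +x side. I'm moving up and across for a wrist view.

Call:
jog_arm:
  targets:
    - {"slide": [-0.93,-0.68,-0.38],"rotation": [0,0,0.45],"fingers": 0}
    - {"slide": [-0.93,-0.68,-0.38],"rotation": [0,0,0.45],"fingers": 0}
    - {"slide": [-0.93,-0.68,-0.38],"rotation": [0,0,0.45],"fingers": 0}
    - {"slide": [-0.93,-0.68,-0.38],"rotation": [0,0,0.45],"fingers": 0}
    - {"slide": [-0.93,-0.68,-0.38],"rotation": [0,0,0.45],"fingers": 0}
    - {"slide": [-0.93,-0.68,-0.38],"rotation": [0,0,0.45],"fingers": 0}

```text
clock: 0.9
tool_pos: [0.3319, 0.3292, 0.3019]
tool_rot: [0.361, 0.933, 0.001, 0.001]
wrist_force: [-0.6, 0.8, -0.0]
width: 1.001
gripper_force: 0.0
```

```bash
cat >> h.py <<'E'
from scipy.spatial.transform import Rotation as R
def go(target,yaw):
    """world TCP target & azimuth of tool y (deg) -> slide/rotation shares"""
    s=bot.state();A=R.from_quat(s['tool_rot']);y=np.radians(yaw)
    ty=[np.cos(y),np.sin(y),0];tz=[0,0,-1];B=R.from_matrix(np.c_[np.cross(ty,tz),ty,tz])
    print('t',s['clock'],'tcp',s['tool_pos'].round(4),'yaw',np.degrees(np.arctan2(*A.as_matrix()[[1,0],1])).round(2),'F',s['wrist_force'].round(1),'grip',s['gripper_force'],s['width'])
    print('slide',(A.inv().apply(np.array(target)-s['tool_pos'])/.25).round(3),'rot',((A.inv()*B).as_rotvec(degrees=True)/60).round(3))
E
python3 -c "
from h import *
go([.46,-.02,.32],30)"
```

```text
t 0.9 tcp [0.3319 0.3292 0.3019] yaw 47.66 F [-0.6  0.8 -0. ] grip 0.0 1.0010533411759732
slide [-1.32  -0.687 -0.073] rot [0.003 0.001 0.294]
```

Call:
jog_arm:
  targets:
    - {"slide": [-0.98,-0.5,-0.08],"rotation": [0,0,0.4],"fingers": 0}
    - {"slide": [-0.98,-0.5,-0.08],"rotation": [0,0,0.4],"fingers": 0}
    - {"slide": [-0.98,-0.5,-0.08],"rotation": [0,0,0.4],"fingers": 0}
    - {"slide": [-0.98,-0.5,-0.08],"rotation": [0,0,0.4],"fingers": 0}
    - {"slide": [-0.98,-0.5,-0.08],"rotation": [0,0,0.4],"fingers": 0}
    - {"slide": [-0.98,-0.5,-0.08],"rotation": [0,0,0.4],"fingers": 0}

```text
clock: 1.65
tool_pos: [0.4279, 0.0738, 0.3197]
tool_rot: [0.546, 0.838, -0.0, -0.001]
wrist_force: [-0.7, -0.0, 0.4]
width: 0.999
gripper_force: 0.0
```

```bash
python3 -c "
from h import *
snap('wrist','w1')
go([.49,-.2,.30],22)"
```

```text
t 1.7 tcp [0.4275 0.0748 0.3197] yaw 23.96 F [-0.3  0.3  0.3] grip 0.0 0.9977311236933982
slide [-1.106 -0.218  0.077] rot [-0.001 -0.002  0.033]
```

Call:
jog_arm:
  targets:
    - {"slide": [-1.0,-0.2,0.08],"rotation": [0,0,0.03],"fingers": 0}
    - {"slide": [-1.0,-0.2,0.08],"rotation": [0,0,0.03],"fingers": 0}
    - {"slide": [-1.0,-0.2,0.08],"rotation": [0,0,0.03],"fingers": 0}
    - {"slide": [-1.0,-0.2,0.08],"rotation": [0,0,0.03],"fingers": 0}
    - {"slide": [-1.0,-0.2,0.08],"rotation": [0,0,0.03],"fingers": 0}
    - {"slide": [-1.0,-0.2,0.08],"rotation": [0,0,0.03],"fingers": 0}

```text
clock: 2.45
tool_pos: [0.4839, -0.1727, 0.2998]
tool_rot: [0.557, 0.83, 0.0, -0.001]
wrist_force: [0.5, 1.2, 0.0]
width: 0.998
gripper_force: 0.0
```

```bash
python3 -c "
from h import *
snap('wrist','w2')
go([.48,-.25,.25],22)
a=[cv2.imread(f'pics/{t}.png') for t in('w1','w2')]
cv2.imwrite('pics/w12.png',cv2.resize(np.hstack(a),(800,300)))"
```

```text
t 2.5 tcp [ 0.484  -0.1723  0.3002] yaw 22.34 F [ 0.1 -0.5  0.8] grip 0.0 0.9992580263054323
slide [-0.282 -0.133  0.201] rot [ 0.    -0.001  0.006]
```

View pics/w12.png

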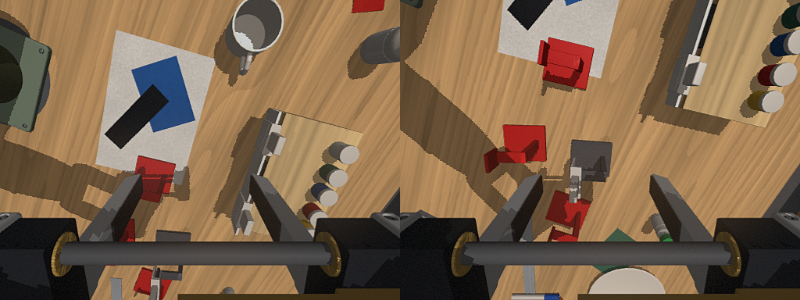

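The left half (w1) shows the shelf lip from (275,115) to (240,235), with the middle place empty. The right half (w2) shows the holder on the dark stand at (575,180). Both are good for depth measurements.

```bash
cat > m.py <<'E'
from h import *
def rect(P,name):
    if len(P)<5: print(name,len(P));return
    r=cv2.minAreaRect((P[:,:2]*1000).astype(np.float32)); print(name,len(P),'mean',P.mean(0).round(4),'rect',np.round(r[0],1),np.round(r[1],1),round(r[2],1),'z',np.percentile(P[:,2],[2,50,98]).round(4))
def near(C,x,y,r,z0,z1):
    m=(np.hypot(C[...,0]-x,C[...,1]-y)<r)&(C[...,2]>z0)&(C[...,2]<z1)
    return C[m]
E
python3 - <<'E'
from m import *
for t in('w2','top0','scene0'):
    p,d,K,T=load(t);C=cloud(d,K,T)
    print(t)
    rect(near(C,.48,-.25,.045,.178,.2),'holder tabtop')
    rect(near(C,.48,-.25,.045,.155,.2),'holder tab')
    rect(near(C,.48,-.25,.045,.143,.149),'holder bridge')
for t in('w1','w2','top0','scene0'):
    p,d,K,T=load(t);C=cloud(d,K,T)
    print(t)
    for n,x,y in(('L',.546,.12),('R',.568,-.026)):
        rect(near(C,x,y,.04,.164,.175),n+' tabtop'); rect(near(C,x,y,.045,.127,.1335),n+' bridge')
    rect(near(C,.557,.046,.035,.121,.130),'lip mid')
    rect(near(C,.557,.046,.045,.098,.11),'strip/board')
E
```

```text
w2
holder tabtop 269 mean [ 0.4784 -0.2492  0.1841] rect [ 478.6 -250.4] [11.7 30. ] 20.6 z [0.1797 0.1844 0.1859]
holder tab 372 mean [ 0.4779 -0.2465  0.1794] rect [ 478.6 -250.4] [12.1 30. ] 19.1 z [0.1575 0.1839 0.1858]
holder bridge 261 mean [ 0.4767 -0.2391  0.1465] rect [ 478.8 -250.8] [17.9 56.3] 20.3 z [0.1438 0.1466 0.1481]
top0
holder tabtop 71 mean [ 0.4791 -0.2513  0.1823] rect [ 479.5 -251.6] [12.2 29.7] 19.7 z [0.1786 0.1826 0.1865]
holder tab 93 mean [ 0.478  -0.2495  0.1789] rect [ 479.4 -251.6] [12.2 29.7] 19.3 z [0.1587 0.1816 0.1863]
holder bridge 72 mean [ 0.4737 -0.2425  0.1456] rect [ 478.7 -251.8] [17.2 55.3] 17.7 z [0.1431 0.1458 0.1484]
scene0
holder tabtop 46 mean [ 0.4849 -0.2517  0.1829] rect [ 483.4 -252.1] [18.  29.5] 27.4 z [0.1786 0.1831 0.1867]
holder tab 115 mean [ 0.4861 -0.2503  0.173 ] rect [ 482.9 -251.8] [20.5 31.2] 15.6 z [0.1558 0.1741 0.1862]
holder bridge 57 mean [ 0.4848 -0.249   0.146 ] rect [ 485.9 -251.4] [23.9 54.6] 21.9 z [0.1431 0.146  0.1488]
w1
L tabtop 266 mean [0.5462 0.1195 0.169 ] rect [547.2 119.2] [12.  29.7] 10.1 z [0.1647 0
[... 1501 characters left out ...]
785 0.0485 0.1021] rect [579.1  50. ] [44.9 87.7] 10.0 z [0.0981 0.1018 0.1092]
scene0
L tabtop 52 mean [0.5529 0.1179 0.168 ] rect [552.1 117.2] [15.9 28.4] 12.7 z [0.1652 0.1678 0.1717]
L bridge 85 mean [0.5549 0.1202 0.1302] rect [552.7 125.1] [20.5 71. ] 10.5 z [0.1274 0.1304 0.1331]
R tabtop 54 mean [ 0.5787 -0.0307  0.1683] rect [577.6 -30.7] [16.7 28.3] 12.7 z [0.1641 0.1686 0.1718]
R bridge 77 mean [ 0.5791 -0.0277  0.1304] rect [576.9 -27.7] [20.  64.2] 10.6 z [0.1274 0.1303 0.1331]
lip mid 57 mean [0.5643 0.0471 0.1244] rect [564.1  47.3] [11.  67.4] 12.2 z [0.1211 0.1244 0.1277]
strip/board 298 mean [0.5783 0.0487 0.1031] rect [581.8  49.8] [39.1 87.1] 7.9 z [0.0984 0.103  0.1094]
```

```bash
python3 -c "
from h import *
go([.4786,-.2504,.205],20);go([.4786,-.2504,.149],20)"
```

```text
t 2.5 tcp [ 0.484  -0.1723  0.3002] yaw 22.34 F [ 0.1 -0.5  0.8] grip 0.0 0.9992580263054323
slide [-0.281 -0.139  0.381] rot [ 0.    -0.001  0.039]
t 2.5 tcp [ 0.484  -0.1723  0.3002] yaw 22.34 F [ 0.1 -0.5  0.8] grip 0.0 0.9992580263054323
slide [-0.282 -0.139  0.605] rot [ 0.    -0.001  0.039]
```

Call:
jog_arm:
  targets:
    - {"slide": [-0.281,-0.139,0.2],"rotation": [0,0,0.039],"fingers": 0}
    - {"slide": [-0.281,-0.139,0.2],"rotation": [0,0,0.039],"fingers": 0}
    - {"slide": [-0.281,-0.139,0.38],"rotation": [0,0,0.039],"fingers": 0}
    - {"slide": [-0.281,-0.139,0.5],"rotation": [0,0,0.039],"fingers": 0}
    - {"slide": [-0.281,-0.139,0.6],"rotation": [0,0,0.039],"fingers": 0}
    - {"slide": [-0.281,-0.139,0.605],"rotation": [0,0,0.039],"fingers": 0}
    - {"slide": [-0.281,-0.139,0.605],"rotation": [0,0,0.039],"fingers": 0.3}

```text
clock: 3.38
tool_pos: [0.4792, -0.2518, 0.1506]
tool_rot: [0.574, 0.819, 0.0, 0.001]
wrist_force: [-0.1, 0.3, 0.5]
width: 0.923
gripper_force: 0.0
```

```bash
python3 -c "
from h import *
go([.4786,-.2504,.149],20)"
```

```text
t 3.375 tcp [ 0.4792 -0.2518  0.1506] yaw 19.98 F [-0.1  0.3  0.5] grip 0.0 0.9234934509713738
slide [ 0.006 -0.001  0.006] rot [ 0.001  0.001 -0.   ]
```

Well aligned; closing.

Call:
jog_arm:
  targets:
    - {"slide": [0,0,0],"rotation": [0,0,0],"fingers": 1}
    - {"slide": [0,0,0],"rotation": [0,0,0],"fingers": 1}
    - {"slide": [0,0,0],"rotation": [0,0,0],"fingers": 1}
    - {"slide": [0,0,0],"rotation": [0,0,0],"fingers": 1}
    - {"slide": [0,0,0],"rotation": [0,0,0],"fingers": 1}
    - {"slide": [0,0,0],"rotation": [0,0,0],"fingers": 1}
    - {"slide": [0,0,0],"rotation": [0,0,0],"fingers": 1}
    - {"slide": [0,0,0],"rotation": [0,0,0],"fingers": 1}

```text
clock: 4.38
tool_pos: [0.4783, -0.2527, 0.1492]
tool_rot: [0.575, 0.818, 0.0, 0.0]
wrist_force: [0.9, 0.8, 0.3]
width: 0.126
gripper_force: 30.0
```

Call:
jog_arm:
  targets:
    - {"slide": [0,0,-0.06],"rotation": [0,0,0],"fingers": 1}
    - {"slide": [0,0,-0.12],"rotation": [0,0,0],"fingers": 1}
    - {"slide": [0,0,-0.2],"rotation": [0,0,0],"fingers": 1}
    - {"slide": [0,0,-0.3],"rotation": [0,0,0],"fingers": 1}
    - {"slide": [0,0,-0.4],"rotation": [0,0,0],"fingers": 1}
    - {"slide": [0,0,-0.5],"rotation": [0,0,0],"fingers": 1}
    - {"slide": [0,0,-0.5],"rotation": [0,0,0],"fingers": 1}

```text
clock: 5.25
tool_pos: [0.4794, -0.254, 0.278]
tool_rot: [0.575, 0.818, -0.0, 0.003]
wrist_force: [-0.8, -0.8, -0.0]
width: 0.127
gripper_force: 30.0
```

```bash
python3 -c "
from h import *
snap('wrist','w3')
go([.44,.0443-.06,.27],9.4)
from m import rect,near
for t in('wrist','top','scene'):
    p,d,K,T=snap(t,'g'+t);C=cloud(d,K,T)
    s=bot.state()['tool_pos'];Q=near(C,s[0],s[1],.05,s[2]-.09,s[2]+.001)
    rect(Q,t);rect(Q[Q[:,2]>s[2]-.010],t+' bridge top')
a=cv2.imread('pics/w3.png');cv2.imwrite('pics/w3v.png',a)"
```

```text
t 5.3 tcp [ 0.4786 -0.2533  0.2759] yaw 19.86 F [ 1.   0.9 -0.1] grip 29.999871253967285 0.12990523857820088
slide [0.946 0.178 0.021] rot [0.001 0.003 0.174]
wrist 725 mean [ 0.47   -0.2324  0.2699] rect [ 471.7 -236.1] [18.  22.3] 20.2 z [0.2337 0.2731 0.2745]
wrist bridge top 644 mean [ 0.4709 -0.2329  0.273 ] rect [ 472.1 -235.9] [17.2 22.3] 19.9 z [0.269  0.2732 0.2746]
top 0
top bridge top 0
scene 275 mean [ 0.4825 -0.2483  0.2517] rect [ 483.3 -252.2] [24.3 58.5] 21.2 z [0.2211 0.2524 0.2726]
scene bridge top 88 mean [ 0.4849 -0.2497  0.2691] rect [ 482.5 -252.6] [22.5 58.5] 21.2 z [0.2634 0.2695 0.2732]
```

View pics/w3v.png

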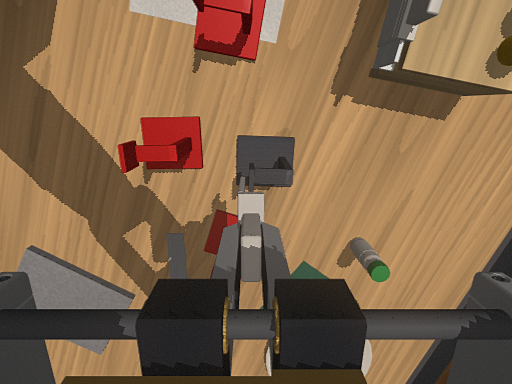

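The holder sits square in the gripper. Its bridge top is 3 mm below the TCP, it is clear of the stand, and it is about 1.7 mm off centre along y. I'm carrying it to the shelf in the air.

Call:
jog_arm:
  targets:
    - {"slide": [0.2,0.1,0],"rotation": [0,0,0.05],"fingers": 1}
    - {"slide": [0.4,0.2,0],"rotation": [0,0,0.1],"fingers": 1}
    - {"slide": [0.6,0.3,0],"rotation": [0,0,0.174],"fingers": 1}
    - {"slide": [0.8,0.4,0],"rotation": [0,0,0.174],"fingers": 1}
    - {"slide": [0.95,0.5,0],"rotation": [0,0,0.174],"fingers": 1}
    - {"slide": [0.95,0.5,0],"rotation": [0,0,0.174],"fingers": 1}
    - {"slide": [0.95,0.5,0],"rotation": [0,0,0.174],"fingers": 1}

```text
clock: 6.32
tool_pos: [0.5145, 0.0127, 0.2732]
tool_rot: [0.647, 0.763, -0.001, -0.001]
wrist_force: [-1.4, -0.7, -0.7]
width: 0.128
gripper_force: 30.0
```

```bash
python3 -c "
from h import *
go([.5599,.0426,.24],9.4)"
```

```text
t 6.325 tcp [0.5145 0.0127 0.2732] yaw 9.44 F [-1.4 -0.7 -0.7] grip 29.99975323677063 0.12819966873313518
slide [0.088 0.199 0.132] rot [-0.002  0.     0.001]
```

Call:
jog_arm:
  targets:
    - {"slide": [0.088,0.199,0],"rotation": [0,0,0],"fingers": 1}
    - {"slide": [0.088,0.199,0],"rotation": [0,0,0],"fingers": 1}
    - {"slide": [0.088,0.199,0.1],"rotation": [0,0,0],"fingers": 1}
    - {"slide": [0.088,0.199,0.2],"rotation": [0,0,0],"fingers": 1}
    - {"slide": [0.088,0.199,0.2],"rotation": [0,0,0],"fingers": 1}
    - {"slide": [0.088,0.199,0.2],"rotation": [0,0,0],"fingers": 1}

```text
clock: 7.08
tool_pos: [0.5608, 0.0419, 0.2252]
tool_rot: [0.647, 0.762, 0.0, 0.001]
wrist_force: [-1.5, -0.1, -1.1]
width: 0.127
gripper_force: 30.0
```

```bash
python3 -c "
from m import *
S=[]
for i in range(5):
    p,d,K,T=snap('wrist','w4');S.append(bot.state()['tool_pos'])
print(np.mean(S,0).round(4),np.std(S,0).round(4))
go([.5599,.0426,.19],9.4)
C=cloud(d,K,T);s=S[-1];Q=near(C,s[0],s[1],.05,s[2]-.010,s[2]+.0);rect(Q,'bridge')
rect(near(C,.5475,.119,.04,.164,.175),'L');rect(near(C,.572,-.0305,.04,.164,.175),'R')
rect(near(C,.5596,.0443,.045,.122,.1275),'lip')
p,d,K,T=snap('scene','s4');C=cloud(d,K,T)
rect(near(C,.5475,.119,.04,.164,.175),'sL');rect(near(C,.572,-.0305,.04,.164,.175),'sR')
rect(near(C,s[0],s[1],.05,s[2]-.009,s[2]+.0),'s bridge')
rect(near(C,s[0],s[1],.05,s[2]-.05,s[2]-.012),'s below')
a=np.hstack([p[110:260,180:330,::-1],load('w4')[0][150:300,180:330,::-1]]);cv2.imwrite('pics/c4.png',cv2.resize(a,(800,400),interpolation=cv2.INTER_CUBIC))"
```

```text
[0.5613 0.0425 0.2257] [0.0001 0.0002 0.0002]
t 7.325 tcp [0.5612 0.0428 0.2254] yaw 9.42 F [-0.1 -0.2 -1.1] grip 29.999881088733673 0.12710195904272692
slide [ 0.    -0.005  0.142] rot [0.002 0.001 0.   ]
bridge 643 mean [0.5575 0.064  0.223 ] rect [558.   61.1] [17.2 21.9] 9.2 z [0.2192 0.2231 0.2246]
L 563 mean [0.548  0.1195 0.1695] rect [548.  119.3] [11.4 28.8] 9.5 z [0.1675 0.1696 0.1709]
R 142 mean [ 0.5742 -0.0375  0.1696] rect [574.3 -37.4] [10.7 13.3] 9.0 z [0.1684 0.1696 0.1707]
lip 217 mean [0.5566 0.0668 0.1256] rect [556.7  66.3] [ 4.1 44.2] 9.2 z [0.1244 0.1257 0.1268]
sL 53 mean [0.5532 0.1183 0.1682] rect [552.6 117.8] [15.5 29.2] 8.9 z [0.1645 0.1681 0.1722]
sR 48 mean [ 0.5781 -0.0315  0.1685] rect [577.6 -31.5] [14.4 27.6] 11.2 z [0.1651 0.1688 0.1716]
s bridge 101 mean [0.5676 0.0453 0.2212] rect [565.4  42.2] [21.  56.4] 10.6 z [0.2169 0.2215 0.2247]
s below 151 mean [0.5679 0.0493 0.1984] rect [567.   43.2] [21. 55.] 9.7 z [0.1784 0.198  0.2128]
```

View pics/c4.png

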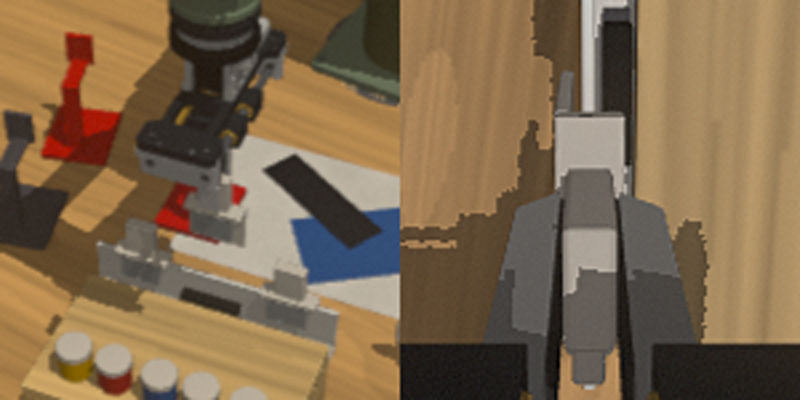

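The holder is over the empty place and aligned to within about 0.5 mm in both views, with its slot over the lip. I'm lowering it until the tongue is just above the strip.

Call:
jog_arm:
  targets:
    - {"slide": [0,-0.002,0.06],"rotation": [0,0,0],"fingers": 1}
    - {"slide": [0,-0.002,0.12],"rotation": [0,0,0],"fingers": 1}
    - {"slide": [0,-0.002,0.18],"rotation": [0,0,0],"fingers": 1}
    - {"slide": [0,-0.002,0.22],"rotation": [0,0,0],"fingers": 1}
    - {"slide": [0,-0.002,0.24],"rotation": [0,0,0],"fingers": 1}
    - {"slide": [0,-0.002,0.26],"rotation": [0,0,0],"fingers": 1}
    - {"slide": [0,-0.002,0.275],"rotation": [0,0,0],"fingers": 1}
    - {"slide": [0,-0.002,0.29],"rotation": [0,0,0],"fingers": 1}
    - {"slide": [0,-0.002,0.29],"rotation": [0,0,0],"fingers": 1}

```text
clock: 8.5
tool_pos: [0.5599, 0.0429, 0.1515]
tool_rot: [0.647, 0.763, -0.0, -0.0]
wrist_force: [-0.3, 0.5, -1.1]
width: 0.122
gripper_force: 30.0
```

```bash
python3 -c "
from m import *
p,d,K,T=snap('wrist','w5')
go([.5603,.0426,.142],9.4);go([.5603,.0426,.134],9.4)
C=cloud(d,K,T);s=bot.state()['tool_pos'];rect(near(C,s[0],s[1],.05,s[2]-.010,s[2]),'bridge');rect(near(C,.5475,.119,.04,.164,.175),'L')
"
```

```text
t 8.55 tcp [0.5601 0.0429 0.1517] yaw 9.42 F [ 0.   0.2 -0.3] grip 29.999870359897614 0.12879554246829555
slide [-0.001  0.001  0.039] rot [0. 0. 0.]
t 8.55 tcp [0.5601 0.0429 0.1517] yaw 9.42 F [ 0.   0.2 -0.3] grip 29.999870359897614 0.12879554246829555
slide [-0.001  0.001  0.071] rot [0. 0. 0.]
bridge 644 mean [0.5561 0.0642 0.1488] rect [556.6  61.3] [17.2 21.9] 9.3 z [0.1455 0.149  0.1505]
L 1159 mean [0.5479 0.1197 0.1695] rect [548.2 119.3] [11.7 29.2] 8.8 z [0.1679 0.1695 0.171 ]
```

Call:
jog_arm:
  targets:
    - {"slide": [0,0.003,0.015],"rotation": [0,0,0],"fingers": 1}
    - {"slide": [0,0.003,0.03],"rotation": [0,0,0],"fingers": 1}
    - {"slide": [0,0.003,0.04],"rotation": [0,0,0],"fingers": 1}
    - {"slide": [0,0.003,0.05],"rotation": [0,0,0],"fingers": 1}
    - {"slide": [0,0.003,0.055],"rotation": [0,0,0],"fingers": 1}
    - {"slide": [0,0.003,0.055],"rotation": [0,0,0],"fingers": 1}
    - {"slide": [0,0.003,0.055],"rotation": [0,0,0],"fingers": 1}

```text
clock: 9.43
tool_pos: [0.5607, 0.0431, 0.1382]
tool_rot: [0.647, 0.763, -0.0, -0.0]
wrist_force: [-2.5, -0.2, 3.2]
width: 0.129
gripper_force: 30.0
```

The strip is felt at about 4 N. I'm pressing on in small steps towards the hard stop.

Call:
jog_arm:
  targets:
    - {"slide": [0,0,0.004],"rotation": [0,0,0],"fingers": 1}
    - {"slide": [0,0,0.008],"rotation": [0,0,0],"fingers": 1}
    - {"slide": [0,0,0.012],"rotation": [0,0,0],"fingers": 1}
    - {"slide": [0,0,0.012],"rotation": [0,0,0],"fingers": 1}
    - {"slide": [0,0,0.012],"rotation": [0,0,0],"fingers": 1}

```text
clock: 10.05
tool_pos: [0.5608, 0.0431, 0.1351]
tool_rot: [0.647, 0.763, 0.0, 0.0]
wrist_force: [-2.4, 0.2, 4.3]
width: 0.124
gripper_force: 30.0
```

```bash
cat > f.py <<'E'
from m import *
F=[];S=[];B=[]
for i in range(5):
    p,d,K,T=snap('wrist','w6');s=bot.state();F.append(s['wrist_force']);S.append(s['tool_pos'])
    B.append(np.median(near(cloud(d,K,T),.5603,.0443,.05,s['tool_pos'][2]-.008,s['tool_pos'][2]+.002)[:,2]))
print('F',np.mean(F,0).round(2),'tcp',np.mean(S,0).round(4),'bridge top z',np.mean(B).round(4))
C=cloud(d,K,T);rect(near(C,S[-1][0],S[-1][1],.04,S[-1][2]-.008,S[-1][2]+.001),'bridge')
rect(near(C,.5475,.119,.06,.129,.134),'L bridge');rect(near(C,.5475,.119,.04,.164,.175),'L tab')
go([.5603,.0426,.134],9.4)
E
python3 f.py
```

```text
F [-2.68 -0.17  4.65] tcp [0.5609 0.043  0.135 ] bridge top z 0.1324
bridge 655 mean [0.5571 0.0642 0.1325] rect [557.6  61.4] [17.3 22.2] 8.9 z [0.1289 0.1326 0.1348]
L bridge 1673 mean [0.5498 0.1081 0.1319] rect [550.4 103.4] [18. 88.] 9.0 z [0.1303 0.1319 0.1335]
L tab 1461 mean [0.548  0.1196 0.1696] rect [548. 119.] [11.9 29.9] 10.0 z [0.1678 0.1696 0.171 ]
t 10.3 tcp [0.5609 0.043  0.135 ] yaw 9.42 F [-3.1 -0.2  4.3] grip 30.00102996826172 0.12889821243086694
slide [-0.001 -0.003  0.004] rot [0. 0. 0.]
```

Call:
jog_arm:
  targets:
    - {"slide": [0,-0.002,0.003],"rotation": [0,0,0],"fingers": 1}
    - {"slide": [0,-0.002,0.005],"rotation": [0,0,0],"fingers": 1}
    - {"slide": [0,-0.002,0.007],"rotation": [0,0,0],"fingers": 1}
    - {"slide": [0,-0.002,0.007],"rotation": [0,0,0],"fingers": 1}
    - {"slide": [0,-0.002,0.007],"rotation": [0,0,0],"fingers": 1}

```text
clock: 10.92
tool_pos: [0.5608, 0.043, 0.1342]
tool_rot: [0.647, 0.763, 0.0, 0.0]
wrist_force: [-3.5, 0.2, 8.2]
width: 0.125
gripper_force: 30.0
```

```bash
python3 f.py
```

```text
F [-2.86  0.54  8.17] tcp [0.5608 0.043  0.1342] bridge top z 0.1315
bridge 685 mean [0.557  0.0648 0.1313] rect [556.8  66. ] [17.2 30.8] 9.2 z [0.1264 0.1316 0.1342]
L bridge 1683 mean [0.5498 0.1083 0.1317] rect [550.7 103.4] [18. 88.] 9.8 z [0.1303 0.1317 0.1331]
L tab 1463 mean [0.5479 0.1196 0.1695] rect [547.9 119.1] [11.8 29.6] 9.6 z [0.1678 0.1696 0.171 ]
t 11.175 tcp [0.5608 0.043  0.1341] yaw 9.42 F [-3.4  0.3  8.5] grip 30.00179797410965 0.12392150101416632
slide [-0.001 -0.002  0.001] rot [0.001 0.    0.   ]
```

The stop is reached: force rose to 8 N with little travel, and the bridge is level with its neighbour's. I'll add a little firm press for margin, check, and hand in.

Call:
jog_arm:
  targets:
    - {"slide": [0,0,0.003],"rotation": [0,0,0],"fingers": 1}
    - {"slide": [0,0,0.005],"rotation": [0,0,0],"fingers": 1}
    - {"slide": [0,0,0.005],"rotation": [0,0,0],"fingers": 1}
    - {"slide": [0,0,0.005],"rotation": [0,0,0],"fingers": 1}

```text
clock: 11.68
tool_pos: [0.5608, 0.043, 0.1342]
tool_rot: [0.647, 0.763, 0.0, 0.001]
wrist_force: [-5.5, 1.3, 13.7]
width: 0.127
gripper_force: 30.0
```

```bash
python3 f.py
```

```text
F [-5.68  0.45 13.71] tcp [0.5609 0.043  0.1341] bridge top z 0.1315
bridge 677 mean [0.557  0.0647 0.1314] rect [556.7  66.3] [17.2 31.3] 9.6 z [0.1264 0.1316 0.1341]
L bridge 1676 mean [0.5498 0.1081 0.1316] rect [550.7 103.4] [18.  87.9] 9.8 z [0.1303 0.1316 0.133 ]
L tab 1468 mean [0.5479 0.1196 0.1695] rect [548.  119.2] [11.8 29.6] 9.2 z [0.1677 0.1696 0.1711]
t 11.925 tcp [0.5609 0.043  0.1341] yaw 9.43 F [-6.  -0.7 13.7] grip 30.0044184923172 0.1222757797653546
slide [-0.001 -0.002  0.001] rot [0.001 0.    0.   ]
```

It is on the hard stop: force rose to 13.7 N with no more travel, level with its neighbour and still.

```bash
python3 -c "
from plant import bot
print(bot.job_done())"
```

```text
the job is handed in; nothing more can be done
None
```

The spare holder is clipped into the empty middle place and pressed against its hard stop at about 14 N, with the gripper still holding it. The job was handed in at about 12 s; no verdict came back.

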